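# Open the baby's safety-capped medicine bottle

### The arm

A 6-joint arm with a two-finger parallel gripper is mounted at the origin on the work surface. World frame = base frame: x ahead of the robot, y to its left, z up, the work surface at z = 0. Lengths are in m, angles in rad, forces in N, time in s.
With the tool pointing down it reaches from about 0.4 to 0.825 m from the base axis. Payload 7 kg.
Tool frame: the origin (TCP) lies on the centre line of the jaws, within the pads' length; the fingertips stand 19 mm ahead of it and the grasp point (between the pads) is the TCP; z points along the fingers, y is the line along which they close (so a half turn about z gives the same grasp; the last joint's range is limited). The gripper opens to 85 mm and grips with 20 to 120 N. Pads are 22 mm wide; open, the fingers measure 114 mm over their backs; the gripper's body (76 mm by 85 mm) begins 54 mm behind the grasp point. The pads swing forward as they close: fully open they stand 13 mm farther back than shut.
Start: joints at [1.614, 0.359, 0.012, 0, -1.224, -0.288], TCP at [0.164, 0.655, 0.25] pointing down, gripper open.
Joint ranges: [-3.07, 3.07], [-1.43, 2.12], [-1.02, 1.25], [-3.03, 1.67], [-3.05, -0], [-3.03, 3.03]. Speed limits (rad/s): [2.39, 2.39, 3.01, 3.14, 3.14, 3.14].

### API

Orientations are given as a unit quaternion [w, x, y, z].
In Python, from bench import bot gives the robot as it stands.
- The arm moves only by the tool carry_out, never from a script. Its argument "targets" is text: rows parted by semicolons, each of 6 numbers parted by spaces: the shift along the tool's x, y, z in units of 0.04 m (1.0 is 0.04 m), then the turn, a rotation vector about the tool's x, y, z in units of 0.1 rad (1.0 is 0.1 rad). A call has exactly 8 rows; each row shifts and turns the commanded pose from where the row before left it, along the tool's axes as they then stand; what a row does not reach is not made up. A row lasts 1/12 s, in which the tool goes at most 41.7 mm and 7.16 degrees, less where a joint would pass 70% of its speed; a pose out of reach is approached as far as the arm can. A call with a number of a shift or a turn outside -1 to 1 is refused whole. A call with a gripper value outside its range is refused whole. "claw" is the closure, from -1 (fully open) to 1 (shut), set as the call begins (left out, the last holds). The fingers move at their own pace and stop on an object; "grip_force" is the grip in N (left out, the last holds). Time passes only in rows, so rows that do not move let the fingers close, or fill a call up. It gives the time, the measured TCP pose, the force, the opening and the grip force at its end, in the units of the state.
- bot.get_state(): the state, without advancing time (a new reading comes with each control period).
- bot.read_camera(name): name is "scene" or "top"; returns a dict with "pixels" (384x512x3 uint8, red, green, blue), "fx", "fy", "cx", "cy" (pixels), "T" (4x4, takes a point from camera to world coordinates). Camera axes: x right, y up, looking along -z (the intrinsics and any distortion apply to the point x, -y, -z); pixel columns grow to the right and rows downward; lengths in m; the calibration is good to about 2 mm. A picture is of the moment at which its call begins. There is no depth.
- bot.finish_job(): hands the job in; it is judged then, once.
The state is a dict: "t": time; "qpos": joint angles; "joint_vel": joint speeds; "joint_torque": joint torques, N m; "tcp_pos": TCP position; "ee_rot": TCP orientation; "contact_force": force on the tool from outside, world axes, zero at the start; "ft_torque": the same for the moment, N m; "finger_gap": finger opening in m; "gripper_force": force on a finger pad.
Only numpy, scipy, OpenCV 4.12 (cv2) and the standard library are available. Lean on these libraries where they do the work, as an engineer would, in place of code of your own. Each camera call takes 0.05 s, during which the arm holds its last target. There are 200 camera calls.

### The job

Pull the drawer of the small medicine box on the dresser all the way open. Then open the bottle clamped inside it: press its push-and-turn safety cap down, keep it pressed while twisting it anticlockwise (seen from above) until it comes free, and lift it off. Finish while still holding the cap level in the gripper, straight above the bottle and roughly 10 cm above its mouth; leave the drawer open and the other things on the dresser where they are.

Things in the scene. Friction and masses are not known exactly. Their poses are not given: they have to be found in the camera images.
- cabinet: Medicine box, fixed: 200 mm deep, 260 wide, 136 high, white, with one wooden-fronted drawer facing the robot. Origin: middle of the lower front edge; x points level into the box, z up. The 16 mm thick drawer front stands before it, upper edge 122 mm above the dresser top. Drawer side walls are only 58 mm above the dresser top, inner sides 105 mm either side of the middle.
- drawer_handle (a point): Middle of the drawer's steel bar handle. The level bar is 10 mm thick, 100 mm long along this frame's y, its axis 40 mm in front of the drawer front and 108 mm above the dresser top; free from above. x points into the box, so the drawer opens towards -x; z is up.
- drawer (a joint): Slide of the drawer in m: 0 shut (as it always starts), 0.17 fully open at its stop. It slides with about 2.5 N of friction and stays where it is left.
- bottle_mouth (a point): Centre of the top of the bottle's neck, 101 mm above the dresser top, 141 mm behind the handle bar's axis (85 behind the inside of the drawer front); axes as drawer_handle. Moves with the drawer: shut, hidden in the box; fully open, 85 mm in front of it. The amber bottle (62 mm across, shoulder 26 mm below the mouth) is clamped to the drawer: it can neither turn nor lift.
- cap: White safety cap, loose but locked on the neck: twelve-sided, 55 mm across flats (56.9 over corners), 29 mm high, 30 g. Origin: centre of its lower rim; z up. Locked, the rim is 15 mm below bottle_mouth, its x along bottle_mouth's x within 8 degrees; flats face its +x, -x, +y and -y. Pressed more than 5 mm down it turns anticlockwise seen from above; unpressed, or clockwise, it is blocked.
- cap_top (a point): Centre of the cap's flat top, 29 mm above its lower rim; locked, 14 mm above bottle_mouth, 115 mm above the dresser top. Turned 55 to 120 degrees from its locked start (best 75 to 80), the cap is free of the bottle's two lugs and lifts straight off; 25 mm of lift clears the neck.
- seal (a joint): Height in m of the white spring seal in the neck, which pushes the cap up: 0 with the cap locked and not pressed, -0.008 with the cap pressed to its stop. It pushes with about 6 N at 0, 10 N at -0.005, 12.5 N at -0.008.
- pacifier_case: Mint plastic pacifier case with a white clip, 50 x 75 x 41 mm, standing right (-y) of the drawer, before the dish. Origin at the centre of its underside. Leave it.
- baby_bottle: Glass baby bottle, 60 mm across, 155 mm tall, standing left (+y) of the box's drawer. Origin at the centre of its underside. Leave it.
- dish: White ceramic dish, 100 mm across, 30 mm high, right (-y) of the drawer. Origin at the centre of its underside. Leave it.
- ring_large: Wooden stacking ring lying flat, 72 mm across, 20 mm high, right (-y) of the pacifier case. Origin at the centre of its underside. Leave it.
- ring_small: Wooden stacking ring lying flat on the drawer floor at the left of the bottle, 52 mm across, 18 mm high. Origin at the centre of its underside. It rides along with the drawer; leave it.
- cream_jar: White cream jar, 60 mm across, 50 mm high, left (+y) and nearer the robot. Origin at the centre of its underside. Leave it.

How it is judged:
By the outcome, as a careful person would: the job done as asked, in the order asked, and still so for the second after the job is handed in, while the arm keeps its last pose, push and grip.
It also fails if it takes over 54 s, if anything falls off the work surface, if the arm or the gripper's body presses on something with over 40 N, if the wrist force passes 120 N, or if a joint passes its speed limit or range.

## Working session

There is one attempt and no reset: what is moved stays moved. The work goes in short steps, Python scripts to look and compute and a tool call to move; the robot and the scene stay as the last step left them, time stands still between calls to the robot, and variables do not carry over. Pictures are saved under pics/ and viewed, at most 10 in all, crops included, and the job is handed in when it is done.

Besides the shell and the picture viewer there is one more tool, called after ">>>" as name(argument=value, ...), one argument or row to a line, values as JSON. carry_out: Moves the arm, as the interface text tells. Shifts and turns lie within -1 to 1; 1 stands for 0.04 m of shift or 0.1 rad of turn. Its arguments: {"type":"object","properties":{"targets":{"type":"string"},"claw":{"type":"number"},"grip_force":{"type":"number"}},"required":["targets"]}

```bash
mkdir -p pics; ls
python3 - <<'E'
from bench import bot
import cv2,pickle
s=bot.get_state(); print({k:s[k] for k in('t','tcp_pos','ee_rot','contact_force','finger_gap')})
for n in('scene','top'):
    c=bot.read_camera(n); pickle.dump(c,open(n+'.pkl','wb')); print(n,c['fx'],c['fy'],c['cx'],c['cy'],c['T'],[k for k in c])
    cv2.imwrite(f'pics/{n}0.png',c['pixels'][:,:,::-1])
E
```

```text
pics
{'t': 0.0, 'tcp_pos': array([0.16351869, 0.65443142, 0.24937523]), 'ee_rot': array([ 8.19395382e-04,  9.92511928e-01, -1.22144999e-01, -2.72770593e-05]), 'contact_force': array([ 0.03114845,  0.70061667, -0.32557347]), 'finger_gap': 0.08529460131410582}
scene 491.17508390049284 491.17508390049284 257.2767264273348 187.22992855770593 [[ 0.49878053 -0.59233621  0.63273675  1.4154552 ]
 [ 0.86647114  0.3229905  -0.38066377 -0.52514655]
 [ 0.02111298  0.73811581  0.6743436   0.9967537 ]
 [ 0.          0.          0.          1.        ]] ['pixels', 'fx', 'fy', 'cx', 'cy', 'T']
top 494.325754286722 494.325754286722 263.3023189882094 192.70110234122336 [[ 0.01188645  0.99452355 -0.10383461  0.45128191]
 [-0.99985246  0.01310909  0.01110035 -0.0283781 ]
 [ 0.01240073  0.10368735  0.99453263  1.32277061]
 [ 0.          0.          0.          1.        ]] ['pixels', 'fx', 'fy', 'cx', 'cy', 'T']
```

View pics/scene0.png

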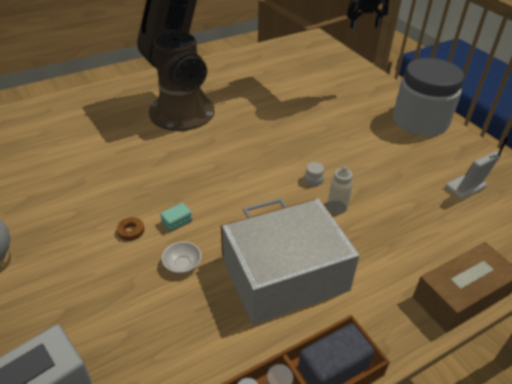

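View pics/top0.png

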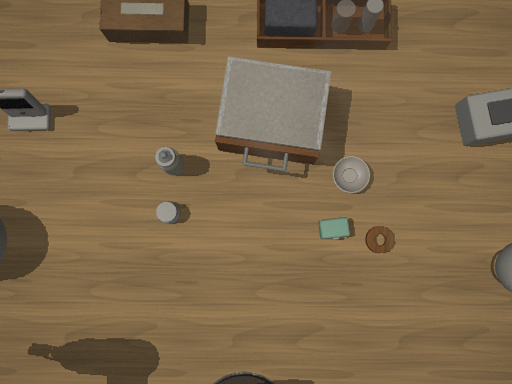

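The top view shows the box around (275,105) and its handle from about (245,160) to (288,168). The scene view shows the handle at about (245,210)-(285,203). I'll enlarge both.

Run:
```python
import cv2,numpy as np
a=cv2.imread('pics/top0.png')[50:180,205:345]; b=cv2.imread('pics/scene0.png')[190:320,215:365]
a=cv2.resize(a,None,fx=4,fy=4,interpolation=cv2.INTER_CUBIC)[:, :400] if 0 else cv2.resize(a,(392,364),interpolation=cv2.INTER_CUBIC)
b=cv2.resize(b,(405,351),interpolation=cv2.INTER_CUBIC)
o=np.zeros((364,797,3),np.uint8);o[:,:392]=a;o[:351,392:]=b
cv2.imwrite('pics/crop1.png',o)
```

```text
(no output)
```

View pics/crop1.png

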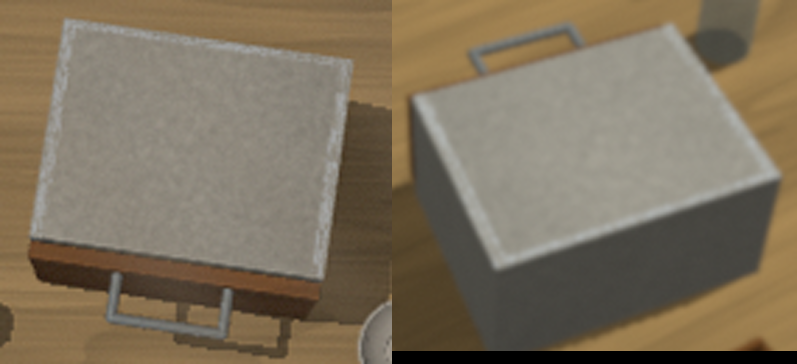

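```bash
cat > h.py <<'E'
import numpy as np,cv2,pickle
def proj(c,P):
    P=np.atleast_2d(P); q=(P-c['T'][:3,3])@c['T'][:3,:3]
    return np.c_[c['cx']+c['fx']*q[:,0]/-q[:,2], c['cy']+c['fy']*q[:,1]/q[:,2]]
def ray(c,uv,z):
    d=c['T'][:3,:3]@np.array([(uv[0]-c['cx'])/c['fx'],-(uv[1]-c['cy'])/c['fy'],-1]); o=c['T'][:3,3]
    return o+d*(z-o[2])/d[2]
E
python3 - <<'E'
from h import *
from scipy.optimize import least_squares
T,S=[pickle.load(open(n+'.pkl','rb')) for n in('top','scene')]
M=np.array([[.2,.13,.136],[.2,-.13,.136],[0,-.13,.136],[0,.13,.136],[-.056,.05,.108],[-.056,-.05,.108]])
t=np.array([[66,19],[351,62],[324,279],[31,240],[107,319],[227,335]])/2.8+[205,50]
s=(np.array([[779,178],[497,269],[414,95],[672,26],[571,27],[470,52]])-[392,0])/2.7+[215,190]
R=lambda p:np.c_[p[0]+np.cos(p[2])*M[:,0]-np.sin(p[2])*M[:,1],p[1]+np.sin(p[2])*M[:,0]+np.cos(p[2])*M[:,1],M[:,2]]
for w in((1,1),(1,0),(0,1)):
    f=lambda p:np.r_[w[0]*(proj(T,R(p))-t).ravel(),w[1]*(proj(S,R(p))-s).ravel()]
    r=least_squares(f,[.5,-.06,-.1]);p=r.x
    print(w,p,np.abs(r.fun).max()); print('handle',R(p)[4:].mean(0)); 
    if w==(1,1):print(r.fun.reshape(-1,2).round(1))
    c=np.array([np.cos(p[2]),np.sin(p[2])]); h=R(p)[4:].mean(0)[:2]; print('cap open',h+c*(.141-.17), 'handle open',h-.17*c)
for n,uv,z in(('jar',(167,211),.05),('bb',(166,156),.155),('dish',(351,174),.03),('case',(334,228),.041)):print(n,ray(T,uv,z))
E
```

```text
(1, 1) [ 0.6998552  -0.05160839 -0.13322052] 1.755614052749337
handle [ 0.6443514  -0.04417009  0.108     ]
[[-0.8 -0.8]
 [ 1.  -1. ]
 [ 0.   0. ]
 [-0.8 -1.5]
 [ 1.4 -0.6]
 [-1.6 -0.5]
 [ 0.7 -1.3]
 [-1.  -0.4]
 [-1.4 -0.4]
 [-0.4 -1.8]
 [-1.2 -0.6]
 [ 0.5 -0.1]]
cap open [ 0.61560836 -0.04031811] handle open [ 0.47585772 -0.02158953]
(1, 0) [ 0.69797618 -0.05213551 -0.12926878] 1.6739193006717414
handle [ 0.64244342 -0.0449166   0.108     ]
cap open [ 0.61368538 -0.04117824] handle open [ 0.47386183 -0.02300206]
(0, 1) [ 0.70233529 -0.0515512  -0.13817765] 1.221575559270775
handle [ 0.64686904 -0.04383785  0.108     ]
cap open [ 0.61814545 -0.03984343] handle open [ 0.47848937 -0.02042233]
jar [0.53357024 0.20461161 0.05      ]
bb [0.65825039 0.19198741 0.155     ]
dish [ 0.63905838 -0.27425174  0.03      ]
case [ 0.49551819 -0.22706337  0.041     ]
```

>>> carry_out(
  targets="0.66 0.58 0 0 0 0;0.66 0.58 0 0 0 0;0.66 0.58 0 0 0 0;0.66 0.58 0 0 0 0;0.66 0.58 0 0 0 0;0.66 0.58 0 0 0 0;0.66 0.58 0 0 0 0;0.66 0.58 0 0 0 0",
  claw=-1,
)

```text
t: 0.77
tcp_pos: [0.324, 0.4219, 0.2501]
ee_rot: [0.0, 0.993, -0.122, -0.0]
contact_force: [1.1, 1.1, -0.2]
finger_gap: 0.0854
gripper_force: 0.0
```

>>> carry_out(
  targets="0.66 0.58 0 0 0 0;0.66 0.58 0 0 0 0;0.66 0.58 0 0 0 0;0.66 0.58 0 0 0 0;0.66 0.58 0 0 0 0;0.66 0.58 0 0 0 0;0.66 0.58 0 0 0 0;0.66 0.58 0 0 0 0",
)

```text
t: 1.43
tcp_pos: [0.4839, 0.1907, 0.2502]
ee_rot: [0.0, 0.993, -0.122, -0.0]
contact_force: [0.4, 0.7, 0.4]
finger_gap: 0.0855
gripper_force: 0.0
```

>>> carry_out(
  targets="0.66 0.58 0 0 0 0;0.66 0.58 0 0 0 0;0.66 0.58 0 0 0 0;0.66 0.58 0 0 0 0;0.66 0.58 0 0 0 0;0.66 0.58 0 0 0 0;0.66 0.58 0 0 0 0;0.66 0.58 0 0 0 0",
)

```text
t: 2.1
tcp_pos: [0.6439, -0.0406, 0.2499]
ee_rot: [0.0, 0.993, -0.122, -0.0]
contact_force: [0.1, 0.7, 0.2]
finger_gap: 0.0856
gripper_force: 0.0
```

>>> carry_out(
  targets="0 0 0 0 0 0.9;0 0 0 0 0 0.9;0 0 0 0 0 0.9;0 0 0 0 0 0.9;0 0 0 0 0 0.9;0 0 0 0 0 0.9;0 0 0 0 0 0.9;0 0 0 0 0 0.9",
)

```text
t: 2.77
tcp_pos: [0.6431, -0.0389, 0.2498]
ee_rot: [0.0, 0.885, -0.466, -0.0]
contact_force: [0.3, -0.5, 0.8]
finger_gap: 0.0855
gripper_force: 0.0
```

>>> carry_out(
  targets="0 0 0 0 0 0.9;0 0 0 0 0 0.9;0 0 0 0 0 0.9;0 0 0 0 0 0.9;0 0 0 0 0 0.9;0 0 0 0 0 0.9;0 0 0 0 0 0.9;0 0 0 0 0 0.9",
  claw=0.2,
)

```text
t: 3.43
tcp_pos: [0.6431, -0.0389, 0.2498]
ee_rot: [-0.0, -0.664, 0.748, 0.0]
contact_force: [-0.3, -1.1, -0.4]
finger_gap: 0.0347
gripper_force: 0.0
```

>>> carry_out(
  targets="0.13 -0.05 0 0 0 0.14;0 0 0.5 0 0 0;0 0 0.5 0 0 0;0 0 0.5 0 0 0;0 0 0.5 0 0 0;0 0 0.5 0 0 0;0 0 0.5 0 0 0;0 0 0.5 0 0 0",
)

```text
t: 4.1
tcp_pos: [0.6446, -0.0447, 0.1092]
ee_rot: [-0.0, -0.661, 0.75, 0.0]
contact_force: [0.8, 0.0, 0.5]
finger_gap: 0.034
gripper_force: 0.0
```

>>> carry_out(
  targets="0 0 0 0 0 0;0 0 0 0 0 0;0 0 0 0 0 0;0 0 0 0 0 0;0 0 0 0 0 0;0 0 0 0 0 0;0 0 0 0 0 0;0 0 0 0 0 0",
  claw=1,
  grip_force=25,
)

```text
t: 4.77
tcp_pos: [0.6441, -0.0447, 0.1098]
ee_rot: [-0.001, -0.66, 0.751, 0.0]
contact_force: [1.7, -4.8, -16.9]
finger_gap: 0.0091
gripper_force: 24.3
```

>>> carry_out(
  targets="0 0.2 0 0 0 0;0 0.3 0 0 0 0;0 0.3 0 0 0 0;0 0.3 0 0 0 0;0 0.3 0 0 0 0;0 0.3 0 0 0 0;0 0.3 0 0 0 0;0 0.3 0 0 0 0",
)

```text
t: 5.43
tcp_pos: [0.5525, -0.0324, 0.1098]
ee_rot: [-0.0, -0.66, 0.751, 0.0]
contact_force: [3.5, -2.9, -20.6]
finger_gap: 0.009
gripper_force: 24.5
```

>>> carry_out(
  targets="0 0.3 0 0 0 0;0 0.3 0 0 0 0;0 0.3 0 0 0 0;0 0.3 0 0 0 0;0 0.3 0 0 0 0;0 0.2 0 0 0 0;0 0.1 0 0 0 0;0 0 0 0 0 0",
)

```text
t: 6.1
tcp_pos: [0.4802, -0.0228, 0.1098]
ee_rot: [-0.0, -0.66, 0.751, 0.001]
contact_force: [-2.1, 3.2, -22.9]
finger_gap: 0.0089
gripper_force: 24.5
```

>>> carry_out(
  targets="0 0.05 0 0 0 0;0 0.05 0 0 0 0;0 0.04 0 0 0 0;0 0.04 0 0 0 0;0 0 0 0 0 0;0 0 0 0 0 0;0 0 0 0 0 0;0 0 0 0 0 0",
)

```text
t: 6.77
tcp_pos: [0.4759, -0.0222, 0.1099]
ee_rot: [0.0, -0.66, 0.751, -0.0]
contact_force: [6.6, 0.8, -28.9]
finger_gap: 0.0085
gripper_force: 24.4
```

>>> carry_out(
  targets="0 0.05 0.03 0 0 0;0 0.04 0 0 0 0;0 0 0 0 0 0;0 0 0 0 0 0;0 0 0 0 0 0;0 0 0 0 0 0;0 0 0 0 0 0;0 0 0 0 0 0",
)

```text
t: 7.43
tcp_pos: [0.4758, -0.0218, 0.1103]
ee_rot: [0.003, -0.661, 0.75, -0.002]
contact_force: [15.3, -8.0, -27.5]
finger_gap: 0.0089
gripper_force: 24.8
```

>>> carry_out(
  targets="0 -0.06 0 0 0 0;0 0 0 0 0 0;0 0 0 0 0 0;0 0 0 0 0 0;0 0 0 0 0 0;0 0 0 0 0 0;0 0 0 0 0 0;0 0 0 0 0 0",
  claw=0.3,
)

```text
t: 8.1
tcp_pos: [0.4738, -0.0223, 0.1092]
ee_rot: [0.0, -0.661, 0.751, -0.0]
contact_force: [0.2, 0.2, -0.6]
finger_gap: 0.0298
gripper_force: 0.0
```

>>> carry_out(
  targets="0 0 -0.4 0 0 0;0 0 -0.5 0 0 0;0 0 -0.5 0 0 0;0 0 -0.5 0 0 0;0 0.6 -0.5 0 0 0;0 0.8 -0.5 0 0 0;0 0.8 -0.5 0 0 0;0 0.8 -0.5 0 0 0",
)

```text
t: 8.77
tcp_pos: [0.3534, -0.0074, 0.2655]
ee_rot: [-0.001, -0.66, 0.751, 0.0]
contact_force: [-0.5, 0.6, 1.5]
finger_gap: 0.0296
gripper_force: 0.0
```

Run:
```python
from bench import bot
from h import *
s=bot.get_state(); print(s['t'],s['tcp_pos'],s['ee_rot'],s['contact_force'],s['finger_gap'],s['qpos'])
ims=[]
for n,(a,b,w,h) in(('top',(200,120,130,150)),('scene',(200,140,170,150))):
    c=bot.read_camera(n); pickle.dump(c,open(n+'1.pkl','wb'))
    im=c['pixels'][b:b+h,a:a+w,::-1]; ims.append(cv2.resize(im,None,fx=2.6,fy=2.6,interpolation=cv2.INTER_CUBIC))
    print(n,'exp cap',proj(c,[.6156,-.0403,.115]),'handle',proj(c,[.4758,-.0216,.108]))
cv2.imwrite('pics/c2.png',np.hstack(ims))
```

```text
8.7667 [ 0.35335461 -0.00736945  0.26550852] [-5.22402392e-04 -6.60066273e-01  7.51207184e-01  9.11211434e-05] [-0.49844423  0.61809892  1.48590371] 0.029564775468044268 [ 5.52765527e-01 -2.28032663e-01 -5.91960171e-01 -5.15966906e-06
 -1.20792939e+00 -6.81745814e-01]
top exp cap [[262.85441661 177.27062647]] handle [[254.50289525 234.14006433]]
scene exp cap [[258.24622385 195.04594957]] handle [[239.14876007 164.81540498]]
```

View pics/c2.png

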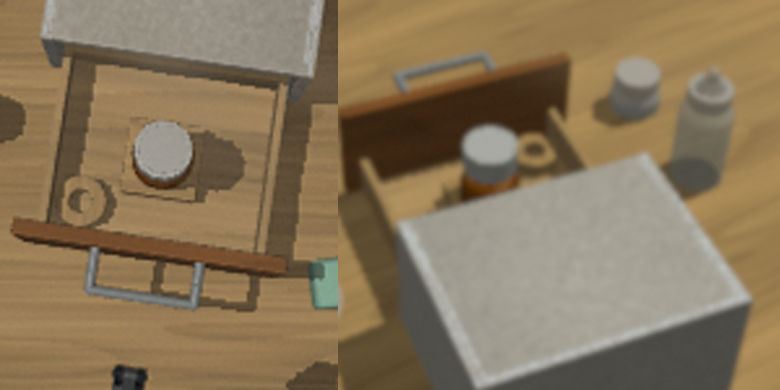

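The drawer is fully open. The cap top is centred at about (262.7,177.7) in the top view and (258.5,195.8) in the scene view, both within 1 px of the prediction, so the cap is at about (0.6155,-0.0405). I'll move above it and descend.

>>> carry_out(
  targets="-0.02 -0.82 0 0 0 0;0 -0.83 0 0 0 0;0 -0.83 0 0 0 0;0 -0.83 0 0 0 0;0 -0.83 0 0 0 0;0 -0.83 0 0 0 0;0 -0.83 0 0 0 0;0 -0.8 0 0 0 0",
  claw=-1,
)

```text
t: 9.53
tcp_pos: [0.6185, -0.0405, 0.264]
ee_rot: [-0.001, -0.66, 0.751, 0.0]
contact_force: [-0.2, 0.3, 0.9]
finger_gap: 0.0857
gripper_force: 0.0
```

>>> carry_out(
  targets="0 0 0.6 0 0 0;0 0 0.6 0 0 0;0 0 0.6 0 0 0;0 0 0.6 0 0 0;0 0 0.5 0 0 0;0 0 0.4 0 0 0;0 0 0 0 0 0;0 0 0 0 0 0",
)

```text
t: 10.2
tcp_pos: [0.6163, -0.0402, 0.132]
ee_rot: [-0.001, -0.66, 0.751, 0.001]
contact_force: [0.2, -0.2, 0.3]
finger_gap: 0.0853
gripper_force: 0.0
```

>>> carry_out(
  targets="0 0 0.3 0 0 0;0 0 0.3 0 0 0;0 0 0 0 0 0;0 0 0 0 0 0;0 0 0 0 0 0;0 0 0 0 0 0;0 0 0 0 0 0;0 0 0 0 0 0",
)

```text
t: 10.87
tcp_pos: [0.617, -0.0398, 0.1098]
ee_rot: [0.0, -0.66, 0.751, -0.0]
contact_force: [-0.4, 0.4, 0.4]
finger_gap: 0.0855
gripper_force: 0.0
```

>>> carry_out(
  targets="0 0 0 0 0 0;0 0 0 0 0 0;0 0 0 0 0 0;0 0 0 0 0 0;0 0 0 0 0 0;0 0 0 0 0 0;0 0 0 0 0 0;0 0 0 0 0 0",
  claw=1,
  grip_force=25,
)

```text
t: 11.53
tcp_pos: [0.6168, -0.0399, 0.1094]
ee_rot: [0.0, -0.66, 0.751, -0.0]
contact_force: [-1.6, -0.9, 5.4]
finger_gap: 0.0543
gripper_force: 31.9
```

Run:
```python
from bench import bot
s=bot.get_state(); print({k:s[k] for k in('t','tcp_pos','ee_rot','contact_force','ft_torque','finger_gap','gripper_force','qpos')})
```

```text
{'t': 11.5333, 'tcp_pos': array([ 0.61675018, -0.03991015,  0.10940332]), 'ee_rot': array([ 5.84595865e-05, -6.60478320e-01,  7.50845108e-01, -9.62069897e-05]), 'contact_force': array([-1.59128491, -0.85275046,  5.42176521]), 'ft_torque': array([ 0.1149775 ,  0.79713017, -0.0107117 ]), 'finger_gap': 0.05430872197602092, 'gripper_force': 31.91196479368955, 'qpos': array([ 2.50997451e-01,  3.87640978e-01, -2.93953136e-01,  1.52632628e-04,
       -8.89010781e-01, -3.78978693e-01])}
```

>>> carry_out(
  targets="0 0 0 0 0 0;0 0 0 0 0 0;0 0 0.05 0 0 0;0 0 0.05 0 0 0;0 0 0.05 0 0 0;0 0 0.05 0 0 0;0 0 0 0 0 0;0 0 0 0 0 0",
  grip_force=60,
)

```text
t: 12.2
tcp_pos: [0.6176, -0.04, 0.1025]
ee_rot: [0.001, -0.661, 0.751, -0.001]
contact_force: [-2.3, -0.4, 10.9]
finger_gap: 0.0538
gripper_force: 66.7
```

Run:
```python
from bench import bot
s=bot.get_state(); print({k:s[k] for k in('t','tcp_pos','ee_rot','contact_force','ft_torque','finger_gap','gripper_force')})
```

```text
{'t': 12.2, 'tcp_pos': array([ 0.61759963, -0.04001828,  0.10246761]), 'ee_rot': array([ 6.68308458e-04, -6.60665256e-01,  7.50679901e-01, -8.11925365e-04]), 'contact_force': array([-2.34624472, -0.41245633, 10.94861583]), 'ft_torque': array([-0.15172657,  0.98364759, -0.02743435]), 'finger_gap': 0.053812002904739406, 'gripper_force': 66.65350440423936}
```

>>> carry_out(
  targets="0 0 0.03 0 0 0;0 0 0 0 0 -0.3;0 0 0 0 0 -0.5;0 0 0 0 0 -0.5;0 0 0 0 0 -0.5;0 0 0 0 0 -0.5;0 0 0 0 0 -0.5;0 0 0 0 0 0",
)

```text
t: 12.87
tcp_pos: [0.6188, -0.0397, 0.102]
ee_rot: [-0.002, 0.76, -0.65, 0.002]
contact_force: [-0.9, 0.9, 12.4]
finger_gap: 0.0537
gripper_force: 66.8
```

Run:
```python
from bench import bot
s=bot.get_state(); print({k:s[k] for k in('t','tcp_pos','ee_rot','contact_force','ft_torque','finger_gap','gripper_force')})
```

```text
{'t': 12.8667, 'tcp_pos': array([ 0.61877588, -0.03965487,  0.10203855]), 'ee_rot': array([-0.00155222,  0.76009514, -0.64980764,  0.00173147]), 'contact_force': array([-0.86535702,  0.86601565, 12.41141571]), 'ft_torque': array([ 0.18292965,  0.35696615, -0.00945811]), 'finger_gap': 0.05373615959691788, 'gripper_force': 66.79605882614851}
```

>>> carry_out(
  targets="0 0 0 0 0 -0.6;0 0 0 0 0 -0.6;0 0 0 0 0 -0.6;0 0 0 0 0 -0.6;0 0 0 0 0 -0.6;0 0 0 0 0 -0.6;0 0 0 0 0 -0.6;0 0 0 0 0 0",
)

```text
t: 13.53
tcp_pos: [0.6186, -0.0396, 0.102]
ee_rot: [-0.001, 0.879, -0.477, 0.002]
contact_force: [-1.5, 1.0, 13.2]
finger_gap: 0.0535
gripper_force: 66.8
```

>>> carry_out(
  targets="0 0 0 0 0 -0.6;0 0 0 0 0 -0.6;0 0 0 0 0 -0.6;0 0 0 0 0 -0.6;0 0 0 0 0 -0.6;0 0 0 0 0 -0.6;0 0 0 0 0 -0.6;0 0 0 0 0 -0.6",
)

```text
t: 14.2
tcp_pos: [0.6187, -0.0396, 0.102]
ee_rot: [-0.001, 0.967, -0.255, 0.002]
contact_force: [-2.0, 1.4, 12.9]
finger_gap: 0.0539
gripper_force: 66.9
```

>>> carry_out(
  targets="0 0 0 0 0 -0.6;0 0 0 0 0 -0.6;0 0 0 0 0 0;0 0 0 0 0 0;0 0 0 0 0 0;0 0 0 0 0 0;0 0 0 0 0 0;0 0 0 0 0 0",
)

```text
t: 14.87
tcp_pos: [0.6187, -0.0397, 0.102]
ee_rot: [-0.0, 0.98, -0.198, 0.002]
contact_force: [-1.1, 1.3, 13.4]
finger_gap: 0.0539
gripper_force: 66.8
```

Run:
```python
from bench import bot
from h import *
s=bot.get_state(); print({k:s[k] for k in('t','tcp_pos','ee_rot','contact_force','ft_torque','finger_gap','gripper_force')}); r=s['ee_rot']
print((2*np.arctan2(r[2],r[1])+1.6996+np.pi)%(2*np.pi)-np.pi)
```

```text
{'t': 14.8667, 'tcp_pos': array([ 0.61871374, -0.03966355,  0.10201826]), 'ee_rot': array([-4.56902613e-04,  9.80293304e-01, -1.97534735e-01,  2.20416551e-03]), 'contact_force': array([-1.07963431,  1.28190326, 13.40792718]), 'ft_torque': array([0.24806895, 0.42086465, 0.06510444]), 'finger_gap': 0.053911742893386, 'gripper_force': 66.80684904567897}
1.301914051972842
```

>>> carry_out(
  targets="0 0 0 0 0 -0.5;0 0 0 0 0 0;0 0 -0.1 0 0 0;0 0 -0.1 0 0 0;0 0 -0.1 0 0 0;0 0 -0.1 0 0 0;0 0 0 0 0 0;0 0 0 0 0 0",
)

```text
t: 15.53
tcp_pos: [0.6162, -0.0399, 0.1154]
ee_rot: [0.0, 0.985, -0.174, -0.0]
contact_force: [0.1, -0.3, 0.0]
finger_gap: 0.0538
gripper_force: 65.3
```

Free, with no resisting force. I'll lift straight up.

>>> carry_out(
  targets="0 0 -0.2 0 0 0;0 0 -0.2 0 0 0;0 0 -0.2 0 0 0;0 0 -0.2 0 0 0;0 0 -0.2 0 0 0;0 0 -0.2 0 0 0;0 0 -0.2 0 0 0;0 0 -0.2 0 0 0",
)

```text
t: 16.2
tcp_pos: [0.6167, -0.0399, 0.1809]
ee_rot: [-0.0, 0.985, -0.174, 0.0]
contact_force: [0.3, -0.3, -0.3]
finger_gap: 0.0536
gripper_force: 65.2
```

>>> carry_out(
  targets="0 0 -0.3 0 0 0;0 0 -0.3 0 0 0;0 0 -0.3 0 0 0;0 0 -0.15 0 0 0;0 0 0 0 0 0;0 0 0 0 0 0;0 0 0 0 0 0;0 0 0 0 0 0",
)

```text
t: 16.87
tcp_pos: [0.6163, -0.0399, 0.221]
ee_rot: [0.0, 0.985, -0.174, -0.001]
contact_force: [0.6, 0.1, -0.4]
finger_gap: 0.0537
gripper_force: 65.2
```

Run:
```python
from bench import bot
from h import *
s=bot.get_state(); print({k:s[k] for k in('t','tcp_pos','ee_rot','contact_force','joint_vel','finger_gap','gripper_force')})
ims=[]
for n,(a,b,w,h) in(('top',(200,90,130,170)),('scene',(200,110,170,170))):
    c=bot.read_camera(n)
    ims.append(cv2.resize(c['pixels'][b:b+h,a:a+w,::-1],None,fx=2.6,fy=2.6,interpolation=cv2.INTER_CUBIC))
cv2.imwrite('pics/c3.png',np.hstack(ims))
```

```text
{'t': 16.8667, 'tcp_pos': array([ 0.6162564 , -0.03993445,  0.22099   ]), 'ee_rot': array([ 1.85077909e-04,  9.84817047e-01, -1.73593971e-01, -6.95723137e-04]), 'contact_force': array([ 0.58538696,  0.09609269, -0.43444568]), 'joint_vel': array([-6.05501688e-04,  1.38539421e-03,  2.83111206e-03,  1.22496525e-03,
       -1.24495797e-05,  1.41719232e-03]), 'finger_gap': 0.0536993811098548, 'gripper_force': 65.23877851199359}
```

View pics/c3.png

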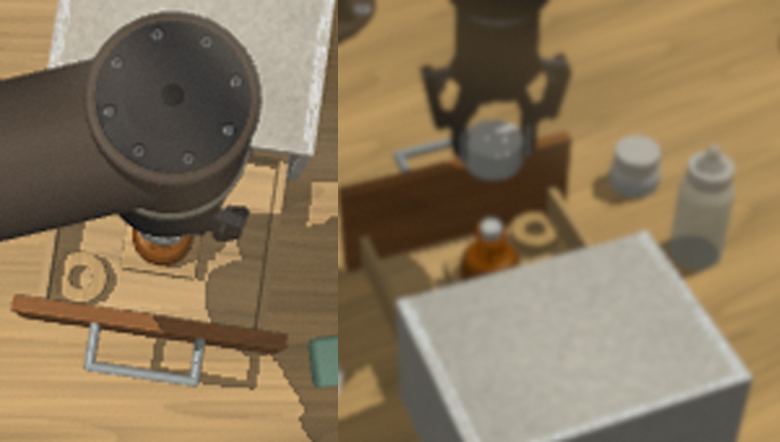

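The cap is held level at crop (492,150), straight above the open neck at (490,228). The drawer is still open and the other items I can see are unmoved.

```bash
python3 -c "
from bench import bot
print(bot.finish_job())"
```

```text
the job is handed in; nothing more can be done
None
```

The job is handed in: the drawer is fully open, and the cap is off and held level straight above the bottle, its lower rim about 97 mm above the mouth (16.9 s used of 54).

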